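Fetch the green-capped sample from the vial carousel and put it on the balance

ROBOT

A 7-joint arm with a two-finger parallel gripper is mounted at the origin on the work surface. World frame = base frame: x ahead of the robot, y to its left, z up, the work surface at z = 0. Lengths are in m, angles in rad, forces in N, time in s.
With the tool pointing down it reaches from about 0.4 to 0.875 m from the base axis. Payload 19.3 kg.
Tool frame: the origin (TCP) lies at the very end of the fingers, on their centre line; the grasp point (between the pads) lies 19 mm behind it; z points along the fingers, y is the line along which they close (so a half turn about z gives the same grasp; the last joint's range is limited). The gripper opens to 85 mm and grips with 20 to 120 N. Pads are 22 mm wide; open, the fingers measure 114 mm over their backs; the gripper's body (76 mm by 85 mm) begins 54 mm behind the grasp point. The pads swing forward as they close: fully open they stand 13 mm farther back than shut.
Start: joints at [-1.189, 0.521, -0.036, 1.599, 0.021, 1.021, -0.113], TCP at [0.273, 0.562, 0.231] pointing down, gripper open.
Joint ranges: [-2.91, 2.91], [-0.3, 2.13], [-1.5, 1.42], [0.17, 2.43], [-1.26, 4.41], [0.16, 1.93], [-2.52, 2.52]. Speed limits (rad/s): [1.89, 1.89, 2.39, 2.39, 3.01, 3.01, 3.01].

INTERFACE

Orientations are given as [roll, pitch, yaw] about the fixed x, y, z axes, in that order (R = Rz(yaw) Ry(pitch) Rx(roll)).
In Python, from workcell import bot gives the robot as it stands.
- The arm moves only by the tool carry_out, never from a script. Its argument "rows" is a list that holds one entry, the list of rows, each a list of 4 numbers: the shift along the tool's x, y, z in m, then the turn about the tool's z in degrees. In form: [[[x, y, z, twist], ...]]. A call has 1 to 12 rows; each row is the pose to reach, as a shift and turn from the pose commanded when the call began, along the tool's axes at that moment; what a row does not reach only later rows make up. A row lasts 1/12 s, in which the tool goes at most 41.7 mm and 7.16 degrees, less where a joint would pass 70% of its speed; a pose out of reach is approached as far as the arm can. A call with a gripper value outside its range is refused whole. "grip" is the finger opening in m, from 0 to 0.0854, set as the call begins (left out, the last holds). The fingers move at their own pace and stop on an object; "grip_force" is the grip in N (left out, the last holds). Time passes only in rows, so rows that repeat a pose let the fingers close. It gives the time, the measured TCP pose, the force, the opening and the grip force at its end, in the units of the state.
- bot.observe(): the state, without advancing time (a new reading comes with each control period).
- bot.grab_frame(name): name is "scene" or "top" or "wrist"; returns a dict with "pixels" (384x512x3 uint8, red, green, blue), "K" (3x3 intrinsics, pixels), "pose" (4x4, takes a point from camera to world coordinates). Camera axes: x right, y down, z forward; pixel columns grow to the right and rows downward; lengths in m; the calibration is good to about 2 mm. A picture is of the moment at which its call begins. There is no depth.
- bot.job_done(): hands the job in; it is judged then, once.
Trained networks look in a picture, given as the dict that the camera call returned (one of the last four; its "shot" number tells which), for a name from the list of things; names that differ only in an ending like _2 or _b are one class to them, and where a whole thing is asked for, a point or a joint stands for the part that bears it (a point fixed in the world has none). Each returns a list of dicts, best first, with "conf" (0 to 1); they miss things now and then, are a little off and sometimes report something else, mostly with a low value. They report only what shows in the picture. A call takes as long as a camera call.
- bot.look_for(picture, label): "position" ([column, row] in pixels, amid what is visible of it).
- bot.regions_of(picture, label): "region" (384x512 bool, what is visible of it) and "position" ([column, row] in pixels, amid what is visible of it).
- bot.spot_point(picture, label): "position" ([column, row] in pixels: a listed point, or the origin of a listed thing).
The state is a dict: "clock": time; "qpos": joint angles; "qd": joint speeds; "joint_efforts": joint torques, N m; "position": TCP position; "tool_rot": TCP orientation; "force": force on the tool from outside, world axes, zero at the start; "moment": the same for the moment, N m; "grip_width": finger opening in m; "finger_force": force on a finger pad.
Only numpy, scipy, OpenCV 4.12 (cv2) and the standard library are available. Lean on these libraries where they do the work, as an engineer would, in place of code of your own. Each camera call takes 0.05 s, during which the arm holds its last target. There are 200 camera calls.

TASK

Turn the sample carousel by its handle until the green-capped vial stands at the gap in the guard wire, in line with the red mark, and let it come to rest there. Then lift that vial out through the gap and stand it upright in the middle of the balance's round pan, setting it down without dropping it.

Things in the scene. Friction and masses are not known exactly. Their poses are not given: they have to be found in the camera images.
- green_vial_center (a point): Green-capped vial, the only green cap in the carousel: loose, upright, glass 28 mm wide, 72 mm tall, 50 g; the top 18 mm is the cap, 30 mm wide: grip that, 25 mm above this point. Point: its centre, 36 mm above its foot; z up. Rides in one of 6 bays, 95 mm from the turning axis, 3 mm play, collar rim 4 mm below this point. Starts 45 to 75 deg to either side of the gap, under the guard wire.
- handle (a point): Carousel handle: black bar 60 mm long, 16 wide, 34 high on the vertical turning axis, above all else there. Point: the bar's centre, on the axis, 135 mm above the table. x along its length, y across, z up. Turns both ways together with the grey plate (250 mm wide) and its vials; light friction 0.05 N m, no clicks, stays where left. Foot 290 mm wide, fixed.
- front_place (a point): Fixed point where the centre of the vial at the gap belongs: 81 mm above the table, 95 mm from the turning axis towards the red mark on the white foot, on the robot's side. x points to the axis, z up. A steel guard wire 6 mm thick runs over the caps (same radius, 126 mm above the table) except at the gap, 46 deg to either side of this place; 5 thin posts outside the plate carry it.
- pan (a point): Round steel pan of the white bench balance, 110 mm wide, level, fixed. Point: centre of its upper face, 66 mm above the table, 11 mm above the housing (250 by 190 mm); z up.

How it is judged:
By the outcome, as a careful person would: the job done as asked, in the order asked, and still so for the second after the job is handed in, with the robot touching nothing.
It also fails if it takes over 48 s, if anything falls off the work surface, if the arm or the gripper's body presses on something with over 40 N, if the wrist force passes 120 N, or if a joint passes its speed limit or range.

## Working session

There is one attempt and no reset: what is moved stays moved. The work goes in short steps, Python scripts to look and compute and a tool call to move; the robot and the scene stay as the last step left them, time stands still between calls to the robot, and variables do not carry over. Pictures are saved under pics/ and viewed, at most 10 in all, crops included, and the job is handed in when it is done.

Besides the shell and the picture viewer there is one more tool, called after ">>>" as name([rows], argument=value, ...), one row to a line, values as JSON. carry_out: Moves the arm, as the interface text tells. Its arguments: {"type":"object","properties":{"rows":{"type":"array","items":{"type":"array","items":{"type":"array","items":{"type":"number"}}}},"grip":{"type":"number"},"grip_force":{"type":"number"}},"required":["rows"]}

```bash
mkdir -p pics; cat > h.py <<'E'
import numpy as np, cv2
from workcell import bot
def ray(f,uv,z):
    d=f["pose"][:3,:3]@np.linalg.solve(f["K"],[uv[0],uv[1],1.]); o=f["pose"][:3,3]
    return o+d*(z-o[2])/d[2]
def proj(f,p):
    c=np.linalg.inv(f["pose"])@np.r_[p,1]; q=f["K"]@c[:3]; return q[:2]/q[2]
def save(f,n,s=1): cv2.imwrite(f"pics/{n}.png",cv2.cvtColor(f["pixels"],cv2.COLOR_RGB2BGR))
E
python3 - <<'E'
from h import *
np.set_printoptions(precision=4,suppress=True)
ims=[]
for c in ["top","scene"]:
    f=bot.grab_frame(c); ims.append(f["pixels"]); print(c,f["pose"][:3,3])
    for n,z in [("green_vial_center",.081),("handle",.135),("front_place",.081),("pan",.066)]:
        for r in bot.spot_point(f,n)[:2]: print(n,r["conf"],r["position"],ray(f,r["position"],z))
im=np.vstack(ims); im=cv2.resize(np.hstack(ims),(800,300)); cv2.imwrite("pics/a.png",im[:,:,::-1])
cv2.imwrite("pics/top.png",ims[0][:,:,::-1])
print(bot.observe())
E
```

```text
top [ 0.3871 -0.0065  1.1304]
green_vial_center 0.46 [194.0, 203.1] [0.5535 0.1298 0.081 ]
handle 0.81 [166.8, 164.0] [0.6323 0.1847 0.135 ]
front_place 0.75 [159.0, 206.1] [0.5467 0.2096 0.081 ]
pan 0.9 [368.8, 211.5] [ 0.5358 -0.2741  0.066 ]
pan 0.44 [167.5, 160.5] [0.6578 0.1966 0.066 ]
scene [0.9286 0.3629 0.781 ]
green_vial_center 0.57 [317.4, 234.9] [0.5536 0.1264 0.081 ]
handle 0.93 [312.8, 267.3] [0.6338 0.1829 0.135 ]
front_place 0.68 [357.5, 262.1] [0.5403 0.2141 0.081 ]
pan 0.74 [197.9, 125.6] [ 0.5408 -0.2691  0.066 ]
pan 0.49 [357.6, 260.2] [0.5288 0.2085 0.066 ]
{'clock': 0.5, 'qpos': array([-1.1892,  0.5214, -0.0363,  1.5995,  0.0212,  1.0211, -0.1128]), 'qd': array([ 0.0007, -0.0006, -0.0002, -0.0012, -0.0003,  0.0006, -0.0002]), 'joint_efforts': array([ -0.0024, -92.6279,   1.9765, -37.0049,   0.0179,   0.0025,
         0.0001]), 'position': array([0.2729, 0.5623, 0.2313]), 'tool_rot': array([-3.1415,  0.    ,  2.6898]), 'force': array([-0.2455,  0.2892,  0.6982]), 'moment': array([-0.0158,  0.0186, -0.0046]), 'finger_force': 0.0, 'grip_width': 0.08562469317090017}
```

View pics/a.png

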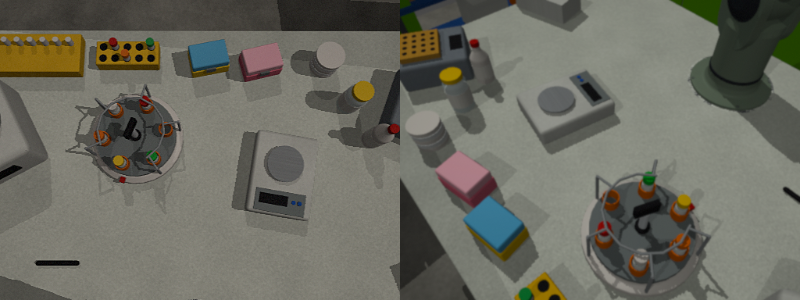

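View pics/top.png

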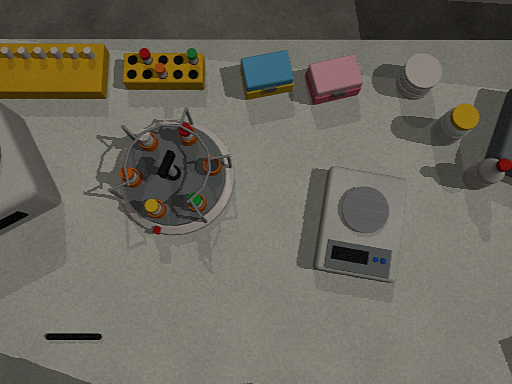

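```bash
python3 - <<'E'
from h import *
np.set_printoptions(precision=4,suppress=True)
for c in ["top","scene"]:
    f=bot.grab_frame(c)
    r=bot.regions_of(f,"handle")
    if r:
        m=r[0]["region"]; print(c,"handle",r[0]["conf"],m.sum())
        p=np.argwhere(m)[:,::-1]; w=np.array([ray(f,q,.152)[:2] for q in p]); 
        cc,(a,b),an=cv2.minAreaRect(w.astype(np.float32)*1000); print(cc,a,b,an)
        u,s,v=np.linalg.svd(w-w.mean(0)); print(w.mean(0),np.degrees(np.arctan2(v[0,1],v[0,0])))
    h=cv2.cvtColor(f["pixels"],cv2.COLOR_RGB2HSV)
    for nm,lo,hi,z in [("red",(0,150,60),(6,255,255),.02),("green",(50,100,50),(80,255,255),.117)]:
        n,_,st,ce=cv2.connectedComponentsWithStats(cv2.inRange(h,lo,hi))
        for i in range(1,n):
            if 12<st[i,4]<600: print(c,nm,ce[i],st[i,4],ray(f,ce[i],z))
f=bot.grab_frame("scene"); cv2.imwrite("pics/c.png",cv2.resize(f["pixels"][200:384,210:420,::-1],None,fx=3,fy=3))
E
```

```text
top handle 0.86 7018
(603.3103637695312, 162.273193359375) 215.95401000976562 216.5764923095703 87.03234100341797
[0.6031 0.1628] -65.3069327011312
top red [144.5672  52.7313] 67 [0.9552 0.2737 0.02  ]
top red [186.2903 125.2903] 31 [0.7601 0.1615 0.02  ]
top red [183.0571 131.7714] 35 [0.7432 0.1691 0.02  ]
top red [504.9902 164.3137] 102 [ 0.6596 -0.6287  0.02  ]
top red [156.2308 229.6923] 39 [0.4988 0.2268 0.02  ]
top green [191.5     52.9405] 84 [0.9052 0.1391 0.117 ]
top green [190.1739 194.9565] 23 [0.5661 0.1341 0.117 ]
top green [196.5846 199.7846] 65 [0.5552 0.1196 0.117 ]
scene handle 0.83 11649
(675.217529296875, 211.9473114013672) 214.04443359375 213.15673828125 85.47811126708984
[0.68   0.2162] 42.85885808800309
scene red [94.2143 54.7976] 84 [ 0.5684 -0.7355  0.02  ]
scene red [373.     264.8387] 31 [0.488  0.2252 0.02  ]
scene red [256.6441 288.9153] 59 [0.6938 0.1124 0.02  ]
scene red [267.4737 288.8947] 38 [0.6783 0.1258 0.02  ]
scene red [261.4667 298.7778] 45 [0.7   0.133 0.02 ]
scene green [318.4762 220.8095] 21 [0.5495 0.1189 0.117 ]
scene green [317.9739 230.098 ] 153 [0.5648 0.1322 0.117 ]
scene green [160.     376.1286] 210 [0.9187 0.1533 0.117 ]
```

View pics/c.png

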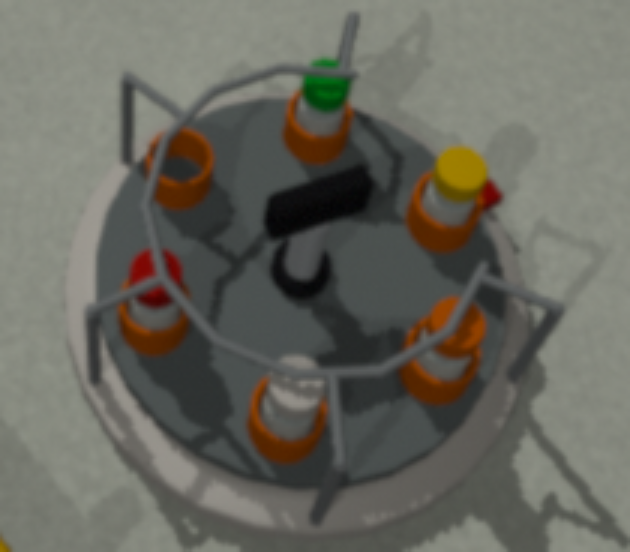

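>>> carry_out([
  [[-0.015, -0.006, 0, 0], [-0.045, -0.017, 0, 0], [-0.08, -0.03, 0, 0], [-0.115, -0.043, 0, 0], [-0.15, -0.056, 0, 0], [-0.185, -0.069, 0, 0], [-0.22, -0.082, 0, 0], [-0.255, -0.095, 0, 0], [-0.29, -0.109, 0, 0], [-0.325, -0.122, 0, 0], [-0.355, -0.133, 0, 0], [-0.385, -0.144, 0, 0]],
])

```text
clock: 1.75
position: [0.5576, 0.2625, 0.2315]
tool_rot: [3.142, 0.0, 2.689]
force: [-0.8, 0.3, -0.1]
grip_width: 0.0853
finger_force: 0.0
```

>>> carry_out([
  [[-0.03, -0.011, 0, 0], [-0.06, -0.022, 0, 0], [-0.085, -0.032, 0, 0], [-0.1, -0.038, 0, 0], [-0.104, -0.039, 0, 0], [-0.104, -0.039, 0, 0], [-0.104, -0.039, 0, 0]],
])

```text
clock: 2.33
position: [0.6322, 0.1853, 0.2312]
tool_rot: [3.141, -0.001, 2.691]
force: [-0.3, 0.9, -0.3]
grip_width: 0.0855
finger_force: 0.0
```

```bash
python3 - <<'E'
from h import *
np.set_printoptions(precision=4,suppress=True)
s=bot.observe(); print(s["position"],s["tool_rot"],s["qpos"])
f=bot.grab_frame("wrist"); save(f,"w1"); print(f["pose"])
for n,z in [("handle",.135),("green_vial_center",.081),("front_place",.081)]:
    for r in bot.spot_point(f,n)[:1]: print(n,r["conf"],r["position"],ray(f,r["position"],z))
E
```

```text
[0.6322 0.1853 0.2312] [ 3.1413 -0.0008  2.6907] [-0.4059  0.5779  0.0489  1.5053 -0.0315  1.0596  0.7704]
[[ 0.4358  0.8589  0.269   0.5635]
 [ 0.9001 -0.4159 -0.1302  0.2188]
 [ 0.      0.2989 -0.9543  0.3732]
 [ 0.      0.      0.      1.    ]]
handle 0.95 [257.9, 194.0] [0.6304 0.185  0.135 ]
green_vial_center 0.88 [169.5, 137.2] [0.5563 0.1255 0.081 ]
```

View pics/w1.png

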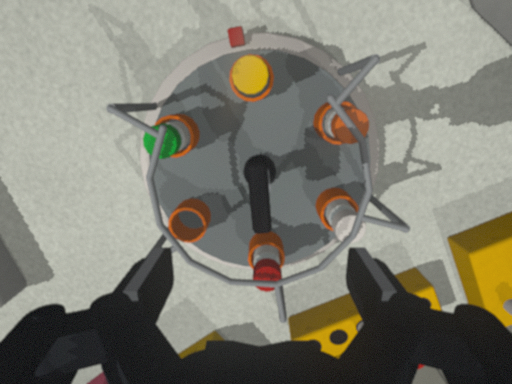

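>>> carry_out([
  [[0, 0, 0.015, 0], [0, 0, 0.035, 0], [0, 0, 0.055, 0], [0, 0, 0.075, 0], [0, 0, 0.092, 0], [0, 0, 0.103, 0], [0, 0, 0.107, 0], [0, 0, 0.107, 0], [0, 0, 0.107, 0]],
])

```text
clock: 3.28
position: [0.6332, 0.1844, 0.1251]
tool_rot: [3.141, 0.001, 2.69]
force: [0.3, 0.4, 1.1]
grip_width: 0.0855
finger_force: 0.0
```

>>> carry_out([
  [[0, 0, 0, 0], [0, 0, 0, 0], [0, 0, 0, 0], [0, 0, 0, 0], [0, 0, 0, 0], [0, 0, 0, 0], [0, 0, 0, 0], [0, 0, 0, 0], [0, 0, 0, 0], [0, 0, 0, 0]],
], grip=0.008, grip_force=30)

```text
clock: 4.12
position: [0.6332, 0.1847, 0.1246]
tool_rot: [3.141, 0.0, 2.69]
force: [1.2, 4.7, 5.0]
grip_width: 0.0155
finger_force: 30.1
```

```bash
cat >m.py <<'E'
from h import *
np.set_printoptions(precision=4,suppress=True)
ax=np.array([.632,.185])
s=bot.observe(); print(s["position"],s["tool_rot"],s["grip_width"],s["force"])
for c in ["wrist","top","scene"]:
    f=bot.grab_frame(c)
    h=cv2.cvtColor(f["pixels"],cv2.COLOR_RGB2HSV)
    m=cv2.inRange(h,(0,130,60),(8,255,255))|cv2.inRange(h,(172,130,60),(180,255,255))
    n,_,st,ce=cv2.connectedComponentsWithStats(m)
    for i in range(1,n):
        w=ray(f,ce[i],.025)[:2]-ax
        if 12<st[i,4]<900 and np.hypot(*w)<.18: print(c,"red",ce[i],st[i,4],w,np.hypot(*w),np.degrees(np.arctan2(w[1],w[0]))%360)
    for r in bot.spot_point(f,"green_vial_center")[:2]:
        w=ray(f,r["position"],.081)[:2]-ax
        print(c,"vial",r["conf"],r["position"],w+ax,np.hypot(*w),np.degrees(np.arctan2(w[1],w[0]))%360)
    for r in bot.spot_point(f,"front_place")[:1]:
        w=ray(f,r["position"],.081)[:2]-ax
        print(c,"front",r["conf"],w+ax,np.hypot(*w),np.degrees(np.arctan2(w[1],w[0]))%360)
    cv2.imwrite(f"pics/m_{c}.png",f["pixels"][:,:,::-1])
E
python3 m.py
```

```text
[0.6332 0.1847 0.1246] [3.1406 0.0004 2.6901] 0.01547534594374111 [1.1915 4.6567 5.0437]
wrist red [224.7318   8.2474] 384 [-0.1342  0.0383] 0.13959932279707957 164.06328014974542
wrist red [260.8889 340.4145] 234 [ 0.1405 -0.0659] 0.155172331621804 334.8783217169687
wrist vial 0.67 [127.5, 140.8] [0.5505 0.1345] 0.09586595401977477 211.77760002914405
top red [188.5227 126.6818] 44 [ 0.1228 -0.0299] 0.12642033860176824 346.30081821494787
top red [185.1321 132.6792] 53 [ 0.1073 -0.0219] 0.10950499466067888 348.4537946493606
top vial 0.6 [190.2, 203.5] [0.5526 0.1385] 0.09200374716157919 210.34692789171245
scene red [374.5714 265.6429] 14 [-0.142   0.0443] 0.14875400467595512 162.68985174747345
scene red [256.0091 286.6545] 110 [ 0.0612 -0.0752] 0.09691462461552243 309.147227207044
scene red [266.4091 285.9318] 44 [ 0.0455 -0.0634] 0.0779888878312931 305.67345301367976
scene front 0.83 [0.5417 0.215 ] 0.09516808479139906 161.5944577961203
```

>>> carry_out([
  [[0, 0, 0, 1], [0, 0, 0, 2.5], [0, 0, 0, 5], [0, 0, 0, 8], [0, 0, 0, 11], [0, 0, 0, 14], [0, 0, 0, 17], [0, 0, 0, 20], [0, 0, 0, 22.5], [0, 0, 0, 24], [0, 0, 0, 25], [0, 0, 0, 25]],
])

```text
clock: 5.57
position: [0.6324, 0.1838, 0.1246]
tool_rot: [-3.141, -0.0, 2.252]
force: [-5.0, 0.1, 12.1]
grip_width: 0.0153
finger_force: 31.0
```

>>> carry_out([
  [[0, 0, 0, 1], [0, 0, 0, 2.5], [0, 0, 0, 5], [0, 0, 0, 8], [0, 0, 0, 11], [0, 0, 0, 14], [0, 0, 0, 17], [0, 0, 0, 19.5], [0, 0, 0, 21.5], [0, 0, 0, 23], [0, 0, 0, 23], [0, 0, 0, 23]],
])

```text
clock: 6.57
position: [0.6315, 0.1832, 0.1246]
tool_rot: [-3.138, 0.0, 1.851]
force: [-13.2, -2.4, 16.8]
grip_width: 0.0152
finger_force: 31.9
```

```bash
python3 m.py
```

```text
[0.6315 0.1832 0.1246] [-3.1383  0.0003  1.8513] 0.015240478191840186 [-13.2345  -2.4451  16.7917]
wrist red [103.2361  99.3244] 521 [-0.1381  0.039 ] 0.14350000354547743 164.24353174990483
wrist red [259.0633 340.6244] 221 [ 0.0417 -0.1499] 0.15557336644934136 285.54473928829094
wrist vial 0.9 [123.5, 144.3] [0.5365 0.2084] 0.09834368438170688 166.2211217635463
top red [211.7955 152.8182] 44 [ 0.0557 -0.0888] 0.10483757675662159 302.07697394786516
top red [204.5    155.9286] 28 [ 0.0478 -0.071 ] 0.08560418394135508 303.92702178504834
top vial 0.51 [159.2, 210.7] [0.536  0.2088] 0.0988623033278479 166.07602848638467
scene red [261.46 245.  ] 50 [-0.0064 -0.1352] 0.1353146544473062 267.3022873200175
scene red [269.7736 249.6604] 106 [-0.0118 -0.1164] 0.116956620024206 264.2267414285103
scene red [371.4769 264.4769] 65 [-0.1394  0.0386] 0.1446838706906926 164.507586161071
scene vial 0.7 [358.9, 256.9] [0.5302 0.2089] 0.1045352157086433 166.81042800939306
scene front 0.65 [0.5359 0.2137] 0.1002883954709744 163.39098752476158
```

>>> carry_out([
  [[0, -0.0005, 0, 0.7], [0, -0.001, 0, 1.5], [0, -0.001, 0, 2], [0, -0.001, 0, 2], [0, -0.001, 0, 2]],
])

```text
clock: 7.43
position: [0.6314, 0.1832, 0.1246]
tool_rot: [-3.14, 0.0, 1.817]
force: [-5.7, -0.4, 12.3]
grip_width: 0.0155
finger_force: 31.2
```

```bash
python3 m.py | grep -v "0.[01].*3[0-9][0-9]\.[0-9]*$"
```

```text
[0.6314 0.1832 0.1246] [-3.1401  0.0004  1.8166] 0.015458436336610171 [-5.6682 -0.4281 12.3342]
wrist red [100.2599 104.7798] 504 [-0.1383  0.0391] 0.14374601345895713 164.20706469630278
wrist red [259.2036 340.5837] 221 [ 0.0367 -0.1512] 0.15558414712667867 283.6483551410907
wrist vial 0.97 [126.4, 143.1] [0.5391 0.2129] 0.09700382320259122 163.2741618321156
top red [211.8667 161.0667] 15 [ 0.0348 -0.0893] 0.0958604005951385 291.2670566046174
top vial 0.46 [156.8, 209.9] [0.5379 0.2143] 0.0985718010566405 162.69179525096524
scene red [262.3111 243.5778] 45 [-0.0098 -0.1365] 0.13683154350151913 265.8742778057159
scene red [270.367  248.6514] 109 [-0.0142 -0.1173] 0.11812719311389457 263.0935400850876
scene red [371.7581 264.7419] 62 [-0.1394  0.0394] 0.14484754824787546 164.22473663064284
scene vial 0.84 [357.8, 261.7] [0.5393 0.2139] 0.09712664053778107 162.66563820919063
scene vial 0.56 [198.4, 125.2] [ 0.5473 -0.2562] 0.4492310486307807 259.12586597245274
scene front 0.71 [0.5384 0.216 ] 0.09859820404766935 161.65003147295624
```

>>> carry_out([
  [[0, 0, 0, -0.4], [0, 0, 0, -0.7], [0, 0, 0, -0.7]],
])

```text
clock: 8.13
position: [0.6314, 0.1832, 0.1246]
tool_rot: [-3.14, 0.0, 1.829]
force: [-6.2, -1.0, 12.8]
grip_width: 0.0156
finger_force: 31.2
```

>>> carry_out([
  [[0, 0, 0, 0], [0, 0, 0, 0], [0, 0, 0, 0], [0, 0, 0, 0], [0, 0, 0, 0], [0, 0, 0, 0]],
], grip=0.06)

```text
clock: 8.63
position: [0.6319, 0.1838, 0.1242]
tool_rot: [-3.141, 0.0, 1.829]
force: [-0.3, -0.6, 1.4]
grip_width: 0.0601
finger_force: 0.0
```

>>> carry_out([
  [[0, 0, -0.01, 0], [0, 0, -0.03, 0], [0, 0, -0.055, 0], [0, 0, -0.08, 0], [0, 0, -0.105, 0], [0, 0, -0.12, 0], [0, 0, -0.125, 0], [0, 0, -0.125, 0], [0, 0, -0.125, 0]],
])

```text
clock: 9.38
position: [0.6317, 0.1839, 0.2489]
tool_rot: [-3.141, -0.0, 1.829]
force: [0.8, -0.2, -0.4]
grip_width: 0.0604
finger_force: 0.0
```

```bash
python3 m.py; python3 - <<'E'
from h import *
f=bot.grab_frame("wrist"); save(f,"w2")
h=cv2.cvtColor(f["pixels"],cv2.COLOR_RGB2HSV)
n,_,st,ce=cv2.connectedComponentsWithStats(cv2.inRange(h,(50,100,50),(80,255,255)))
for i in range(1,n):
  if st[i,4]>50: print("green",ce[i],st[i],ray(f,ce[i],.115))
for r in bot.spot_point(f,"handle")[:1]: print("handle",r["conf"],ray(f,r["position"],.135))
E
```

```text
[0.6317 0.1839 0.2489] [-3.1411 -0.      1.8294] 0.060384939718614535 [ 0.8189 -0.2266 -0.3867]
wrist red [155.1852 102.545 ] 189 [-0.1374  0.0391] 0.14287382973877807 164.13817948267155
wrist red [259.645  261.0375] 400 [ 0.0348 -0.1325] 0.13696605423126887 284.7244276299393
wrist red [258.7838 277.8649] 37 [ 0.0405 -0.1587] 0.16377329836430912 284.3163005078735
wrist vial 0.8 [179.2, 129.6] [0.5404 0.2093] 0.09479627378574984 165.14498164664758
top red [204.5714 156.1429] 28 [ 0.0472 -0.0712] 0.08545655889742025 303.5552883026399
top red [211.8684 153.2105] 38 [ 0.0547 -0.089 ] 0.10447738411446124 301.5566409241775
top vial 0.48 [155.8, 211.1] [0.5351 0.2165] 0.10186331847891483 161.98552295146868
top vial 0.29 [168.3, 164.3] [0.6449 0.1916] 0.014478154084491782 27.086460435339664
scene red [262.3404 243.6809] 47 [-0.0097 -0.1363] 0.13660830487275827 265.91565021242576
scene red [270.1402 249.1121] 107 [-0.0132 -0.1168] 0.11753627074113869 263.5733500284565
scene red [371.6984 264.6667] 63 [-0.1394  0.0392] 0.14483653289402706 164.2982421336079
scene vial 0.68 [356.2, 258.7] [0.5368 0.208 ] 0.09794536818416393 166.41230907476503
scene front 0.89 [0.5387 0.2115] 0.09702478996280177 164.14043724824148
green [169.84276018 130.5158371 ] [153 115  35  33 884] [0.54040576 0.21161269 0.115     ]
green [486.81551363 267.93081761] [473 257  29  23 477] [0.88685491 0.15623064 0.115     ]
handle 0.92 [0.63005194 0.18579535 0.135     ]
```

View pics/w2.png

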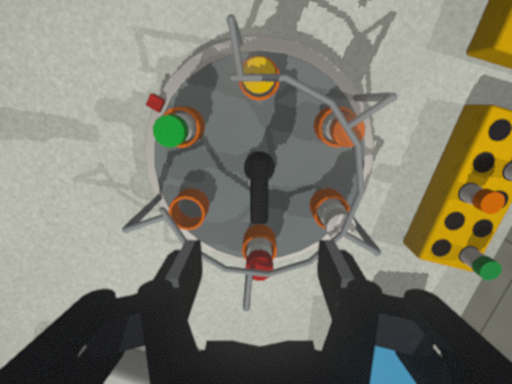

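>>> carry_out([
  [[0.006, -0.01, 0, 0], [0.018, -0.03, 0.005, 0], [0.033, -0.054, 0.02, 0], [0.043, -0.071, 0.035, 0], [0.048, -0.079, 0.047, 0], [0.0496, -0.0813, 0.05, 0], [0.0496, -0.0813, 0.05, 0], [0.0496, -0.0813, 0.05, 0]],
])

```text
clock: 10.6
position: [0.5416, 0.2109, 0.1999]
tool_rot: [3.141, 0.0, 1.829]
force: [0.4, 0.7, 0.2]
grip_width: 0.0598
finger_force: 0.0
```

```bash
cat > g.py <<'E'
from h import *
np.set_printoptions(precision=4,suppress=True)
s=bot.observe(); print(s["position"],s["tool_rot"])
f=bot.grab_frame("wrist"); save(f,"w3")
h=cv2.cvtColor(f["pixels"],cv2.COLOR_RGB2HSV)
n,_,st,ce=cv2.connectedComponentsWithStats(cv2.inRange(h,(50,100,50),(80,255,255)))
for i in range(1,n):
  if st[i,4]>50: print("green",ce[i],st[i],ray(f,ce[i],.115))
for r in bot.spot_point(f,"green_vial_center")[:1]: print("vial",r["conf"],ray(f,r["position"],.081))
E
python3 g.py
```

```text
[0.5416 0.2109 0.1999] [3.1407 0.0002 1.829 ]
green [256.0165 197.6597] [ 238  178   37   39 1093] [0.5387 0.2123 0.115 ]
vial 0.83 [0.5392 0.211  0.081 ]
```

>>> carry_out([
  [[0.001, -0.002, 0.01, 0], [0.001, -0.002, 0.028, 0], [0.001, -0.002, 0.048, 0], [0.001, -0.002, 0.066, 0], [0.001, -0.002, 0.082, 0], [0.001, -0.002, 0.096, 0], [0.001, -0.002, 0.106, 0], [0.001, -0.002, 0.112, 0], [0.001, -0.002, 0.113, 0], [0.001, -0.002, 0.113, 0]],
])

```text
clock: 11.53
position: [0.5386, 0.2114, 0.0863]
tool_rot: [-3.142, 0.0, 1.829]
force: [0.5, -0.1, 0.4]
grip_width: 0.06
finger_force: 0.0
```

>>> carry_out([
  [[0, 0, 0, 0], [0, 0, 0, 0], [0, 0, 0, 0], [0, 0, 0, 0], [0, 0, 0, 0], [0, 0, 0, 0], [0, 0, 0, 0], [0, 0, 0, 0]],
], grip=0.024, grip_force=25)

```text
clock: 12.2
position: [0.5388, 0.2117, 0.087]
tool_rot: [3.14, -0.0, 1.829]
force: [-0.4, -1.4, 6.8]
grip_width: 0.029
finger_force: 24.3
```

>>> carry_out([
  [[0, 0, -0.004, 0], [0, 0, -0.012, 0], [0, 0, -0.024, 0], [0, 0, -0.04, 0], [0, 0, -0.057, 0], [0, 0, -0.075, 0], [0, 0, -0.095, 0], [0, 0, -0.115, 0], [0, 0, -0.132, 0], [0, 0, -0.143, 0], [0, 0, -0.147, 0], [0, 0, -0.147, 0]],
])

```text
clock: 13.2
position: [0.5387, 0.2116, 0.2343]
tool_rot: [3.14, -0.0, 1.829]
force: [0.1, 0.5, -0.6]
grip_width: 0.0291
finger_force: 24.7
```

```bash
python3 - <<'E'
from h import *
np.set_printoptions(precision=4,suppress=True)
s=bot.observe(); print(s["position"],s["tool_rot"],s["grip_width"],s["force"],s["qpos"])
ims=[]
for c in ["top","scene","wrist"]:
    f=bot.grab_frame(c)
    for r in bot.spot_point(f,"pan")[:1]: print(c,r["conf"],r["position"],ray(f,r["position"],.066))
    r=bot.regions_of(f,"pan")
    if r:
        m=r[0]["region"].astype(np.uint8); print(m.sum(),r[0]["position"],ray(f,r[0]["position"],.066))
    # bright-grey pan ellipse fit in top
    ims.append(f["pixels"])
cv2.imwrite("pics/p.png",np.hstack([cv2.resize(ims[1][60:260,120:420],(500,333)),cv2.resize(ims[2],(300,333))])[:,:,::-1])
E
```

```text
[0.5387 0.2116 0.2343] [ 3.1401 -0.0004  1.8293] 0.029101159655048846 [ 0.0932  0.4612 -0.6471] [-0.6977  0.4606  0.3099  1.7363 -0.1654  0.9688 -0.0658]
top 0.65 [369.1, 210.0] [ 0.5393 -0.275   0.066 ]
8689 [364.1, 223.4] [ 0.508 -0.262  0.066]
scene 0.72 [195.8, 123.9] [ 0.5411 -0.2769  0.066 ]
7170 [210.8, 132.8] [ 0.5324 -0.2309  0.066 ]
252 [148.6, 378.6] [ 0.4657 -0.0993  0.066 ]
```

View pics/p.png

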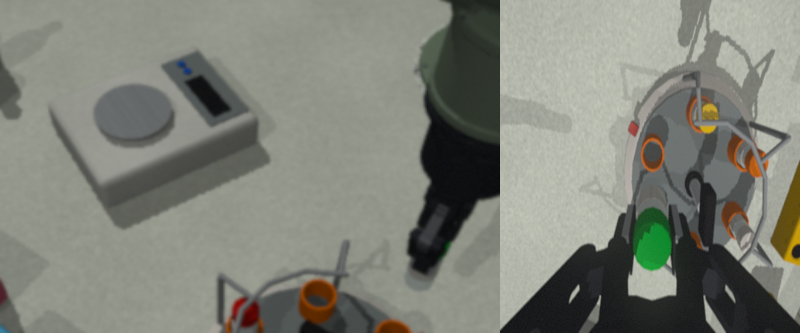

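>>> carry_out([
  [[-0.01, -0.0025, 0, 0], [-0.029, -0.0076, 0, 0], [-0.055, -0.0145, 0, 0], [-0.085, -0.022, 0, 0], [-0.118, -0.031, 0, 0], [-0.152, -0.04, 0, 0], [-0.186, -0.049, 0, 0], [-0.22, -0.058, 0, 0], [-0.254, -0.067, 0, 0], [-0.288, -0.0755, 0, 0], [-0.322, -0.0845, 0, 0], [-0.356, -0.093, 0, 0]],
])

```text
clock: 14.65
position: [0.5388, -0.1589, 0.2334]
tool_rot: [3.142, 0.0, 1.829]
force: [0.0, 0.5, -0.2]
grip_width: 0.0291
finger_force: 24.7
```

>>> carry_out([
  [[-0.034, -0.009, 0, 0], [-0.066, -0.0173, 0, 0], [-0.096, -0.025, 0, 0], [-0.123, -0.032, 0, 0], [-0.147, -0.0385, 0, 0], [-0.164, -0.043, 0, 0], [-0.173, -0.0455, 0, 0], [-0.178, -0.0466, 0, 0], [-0.178, -0.0466, 0, 0], [-0.178, -0.0466, 0, 0]],
])

```text
clock: 15.48
position: [0.5401, -0.3396, 0.2332]
tool_rot: [3.142, -0.001, 1.83]
force: [1.0, 0.3, 0.1]
grip_width: 0.0292
finger_force: 24.7
```

```bash
python3 - <<'E'
from h import *
np.set_printoptions(precision=4,suppress=True)
s=bot.observe(); print(s["position"],s["tool_rot"],s["grip_width"],s["force"],s["qpos"])
f=bot.grab_frame("wrist"); save(f,"w5")
for r in bot.spot_point(f,"pan")[:1]: print(r["conf"],r["position"],ray(f,r["position"],.066))
print(proj(f,[.54,-.269,.066]))
E
```

```text
[ 0.5401 -0.3396  0.2332] [ 3.1416 -0.0006  1.83  ] 0.029168548153790365 [0.9521 0.3164 0.0708] [ 0.2182  0.5709  0.3861  1.5763 -0.2385  1.0415  0.9292]
0.97 [280.1, 107.5] [ 0.5424 -0.2668  0.066 ]
[277.1718 109.0299]
```

View pics/w5.png

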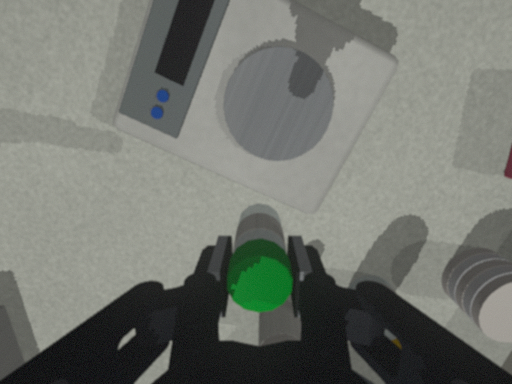

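```bash
python3 - <<'E'
from h import *
np.set_printoptions(precision=4,suppress=True)
s=bot.observe(); p=s["position"]
f=bot.grab_frame("wrist"); 
for uv in [(222,100),(335,98),(278,40),(278,160)]: print(ray(f,uv,.066))
im=f["pixels"].copy()
for c,col in [((.5424,-.2668),(255,0,0)),((.540,-.262),(0,0,255)),((.5385,-.270),(255,255,0))]:
    q=np.array([proj(f,[c[0]+.055*np.cos(a),c[1]+.055*np.sin(a),.066]) for a in np.linspace(0,6.3,60)])
    cv2.polylines(im,[q.astype(int)],True,col,1)
cv2.imwrite("pics/e.png",cv2.resize(im[20:190,180:370],None,fx=3,fy=3)[:,:,::-1])
E
```

```text
[ 0.4851 -0.2744  0.066 ]
[ 0.5926 -0.2438  0.066 ]
[ 0.5239 -0.2086  0.066 ]
[ 0.5552 -0.3179  0.066 ]
```

View pics/e.png

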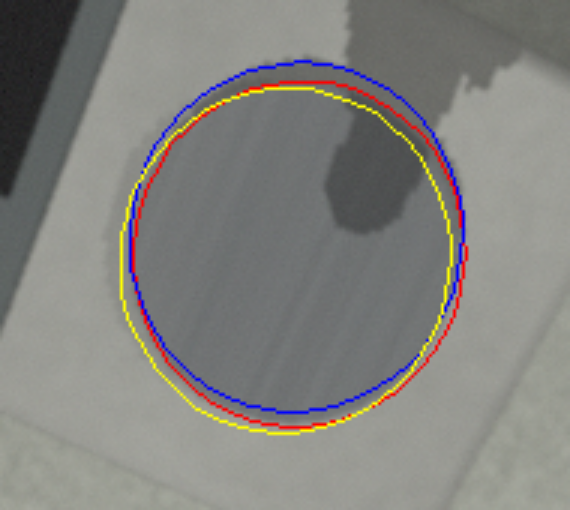

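>>> carry_out([
  [[0.008, 0.002, 0, 0], [0.024, 0.006, 0, 0], [0.044, 0.012, 0.01, 0], [0.06, 0.016, 0.025, 0], [0.07, 0.0185, 0.043, 0], [0.074, 0.0195, 0.063, 0], [0.074, 0.0195, 0.082, 0], [0.074, 0.0195, 0.098, 0], [0.074, 0.0195, 0.11, 0], [0.074, 0.0195, 0.118, 0], [0.074, 0.0195, 0.121, 0], [0.074, 0.0195, 0.121, 0]],
])

```text
clock: 16.63
position: [0.5399, -0.2637, 0.1121]
tool_rot: [-3.141, -0.0, 1.829]
force: [-0.1, -0.1, -0.4]
grip_width: 0.0291
finger_force: 24.7
```

>>> carry_out([
  [[0, 0, 0, 0], [0, 0, 0.001, 0], [0, 0, 0.002, 0], [0, 0, 0.002, 0], [0, 0, 0.002, 0]],
])

```text
clock: 17.05
position: [0.5401, -0.264, 0.1105]
tool_rot: [3.141, 0.0, 1.829]
force: [-0.3, 0.2, 0.4]
grip_width: 0.0294
finger_force: 24.7
```

```bash
python3 - <<'E'
from h import *
s=bot.observe(); print(s["position"],s["force"],s["tool_rot"])
E
```

```text
[ 0.54006491 -0.26397464  0.11052942] [-0.2562499   0.1921874   0.37202968] [3.14132075e+00 1.86200321e-04 1.82934404e+00]
```

>>> carry_out([
  [[0, 0, 0.0005, 0], [0, 0, 0.001, 0], [0, 0, 0.0015, 0], [0, 0, 0.0015, 0], [0, 0, 0.0015, 0]],
])

```text
clock: 17.47
position: [0.5399, -0.264, 0.1088]
tool_rot: [-3.142, -0.0, 1.829]
force: [1.4, -0.2, 0.1]
grip_width: 0.0294
finger_force: 24.7
```

>>> carry_out([
  [[0, 0, 0.0004, 0], [0, 0, 0.0008, 0], [0, 0, 0.001, 0], [0, 0, 0.001, 0], [0, 0, 0.001, 0]],
])

```text
clock: 17.88
position: [0.54, -0.2641, 0.1081]
tool_rot: [3.141, 0.0, 1.829]
force: [-1.0, 0.5, 4.9]
grip_width: 0.0295
finger_force: 25.1
```

>>> carry_out([
  [[0, 0, 0, 0], [0, 0, 0, 0], [0, 0, 0, 0], [0, 0, 0, 0]],
], grip=0.036, grip_force=20)

```text
clock: 18.22
position: [0.5399, -0.2639, 0.1077]
tool_rot: [-3.141, -0.0, 1.829]
force: [0.5, -0.6, -0.7]
grip_width: 0.0362
finger_force: 0.0
```

>>> carry_out([
  [[0, 0, 0, 0], [0, 0, 0, 0], [0, 0, 0, 0], [0, 0, 0, 0], [0, 0, 0, 0]],
], grip=0.065)

```text
clock: 18.63
position: [0.54, -0.264, 0.1078]
tool_rot: [-3.142, 0.0, 1.829]
force: [-0.3, -0.4, -0.7]
grip_width: 0.0652
finger_force: 0.0
```

>>> carry_out([
  [[0, 0, -0.005, 0], [0, 0, -0.015, 0], [0, 0, -0.03, 0], [0, 0, -0.05, 0], [0, 0, -0.075, 0], [0, 0, -0.1, 0], [0, 0, -0.12, 0], [-0.02, 0, -0.13, 0], [-0.05, 0, -0.13, 0], [-0.07, 0, -0.13, 0], [-0.075, 0, -0.13, 0], [-0.075, 0, -0.13, 0]],
])

```text
clock: 19.63
position: [0.5588, -0.3379, 0.2384]
tool_rot: [-3.141, 0.001, 1.827]
force: [-0.2, 0.6, 0.5]
grip_width: 0.0649
finger_force: 0.0
```

```bash
python3 - <<'E'
from h import *
np.set_printoptions(precision=4,suppress=True)
f=bot.grab_frame("wrist"); im=f["pixels"].copy()
for r in bot.spot_point(f,"green_vial_center")[:1]: print(r["conf"],ray(f,r["position"],.102))
q=np.array([proj(f,[.540+.055*np.cos(a),-.262+.055*np.sin(a),.066]) for a in np.linspace(0,6.3,60)])
cv2.polylines(im,[q.astype(int)],True,(0,0,255),1)
g=bot.grab_frame("scene")
for r in bot.spot_point(g,"green_vial_center")[:1]: print(r["conf"],ray(g,r["position"],.102))
cv2.imwrite("pics/fin.png",np.hstack([cv2.resize(im,(440,330)),cv2.resize(g["pixels"][60:260,120:440],(360,330))])[:,:,::-1])
E
```

```text
0.74 [ 0.5391 -0.2666  0.102 ]
0.56 [ 0.5365 -0.2635  0.102 ]
```

View pics/fin.png

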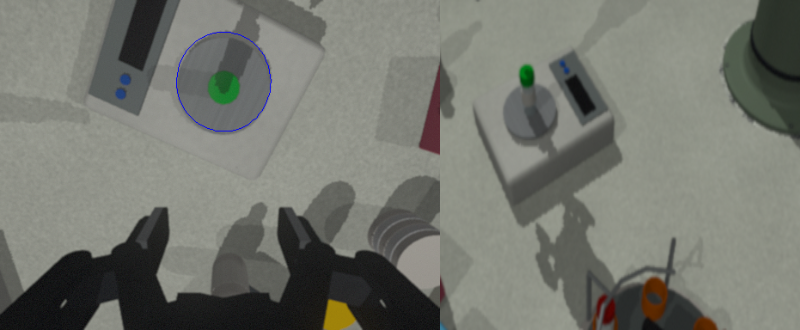

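The green-capped vial stands upright in the middle of the pan, with its cap at (224,88) inside the pan outline. The gripper is clear, so I'm handing in.

```bash
python3 -c "
from workcell import bot
print(bot.job_done())"
```

```text
the job is handed in; nothing more can be done
None
```

I turned the carousel until the green-capped vial stood at the gap in line with the red mark, then lifted it out and set it down upright near the middle of the balance pan, within a few millimetres. I handed the job in at about 20 s with the gripper clear; it returned no verdict.

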